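Set three rubbing blocks on their rests

ROBOT

A 6-joint arm with a two-finger parallel gripper is mounted at the origin on a cart in front of the work surface, level with it; the furniture and walls round the work are solid. World frame = base frame: x ahead of the robot, y to its left, z up, the work surface at z = 0. Lengths are in mm, angles in degrees, forces in N, time in s.
With the tool pointing down it reaches from about 350 to 850 mm from the base axis. Payload 8.1 kg.
Tool frame: the origin (TCP) lies midway between the tips of the shut fingers; the grasp point (between the pads) lies 19 mm behind it; z points along the fingers, y is the line along which they close (so a half turn about z gives the same grasp; the last joint's range is limited). The gripper opens to 85 mm and grips with 20 to 120 N. Pads are 22 mm wide; open, the fingers measure 114 mm over their backs; the gripper's body (76 mm by 85 mm) begins 54 mm behind the grasp point. The pads swing forward as they close: fully open they stand 13 mm farther back than shut.
Start: joints at [-72.617, 7.471, 85.268, -0, 87.261, -4.893], TCP at [227.467, -555.215, 231.292] pointing down, gripper open.
Joint ranges: [-169.43, 169.43], [-51.17, 129.36], [1.28, 143.12], [-76.62, 256.62], [0, 156.53], [-152.29, 152.29]. Speed limits (degrees/s): [136.94, 136.94, 159.86, 180, 180, 180].

INTERFACE

Orientations are given as [roll, pitch, yaw] about the fixed x, y, z axes, in that order (R = Rz(yaw) Ry(pitch) Rx(roll)).
In Python, from bench import sense, snapshot, order, finder gives the robot as it stands.
- The arm moves only by the tool send_rows, never from a script. Its argument "steps" is a list of rows, each a list of 2 entries, a list of its own where there are three numbers: the shift along the world's x, y, z in units of 30 mm (1.0 is 30 mm), then the turn, a rotation vector about the world's x, y, z in rad. In form: [[[dx, dy, dz], [wx, wy, wz]], ...]. A call has 1 to 10 rows; each row is the pose to reach, as a shift and turn from the pose commanded when the call began; what a row does not reach only later rows make up. A row lasts 1/8 s, in which the tool goes at most 62.5 mm and 10.7 degrees, less where a joint would pass 70% of its speed; a pose out of reach is approached as far as the arm can. A call with a gripper value outside its range is refused whole. "fingers" is the closure, from 0 (fully open) to 1 (shut), set as the call begins (left out, the last holds). The fingers move at their own pace and stop on an object; "squeeze" is the grip in N (left out, the last holds). Time passes only in rows, so rows that repeat a pose let the fingers close. It gives the time, the measured TCP pose, the force, the opening and the grip force at its end, in the units of the state.
- sense(): the state, without advancing time (a new reading comes with each control period).
- snapshot(name): name is "scene" or "top"; returns a dict with "img" (400x640x3 uint8, red, green, blue), "K" (3x3 intrinsics, pixels), "k1" (the pictures are not rectified: a ray, as slopes to the right and down, at radius r is drawn at 1 + k1 r^2 times it, then the intrinsics apply), "pose" (4x4, takes a point from camera to world coordinates). Camera axes: x right, y up, looking along -z (the intrinsics and any distortion apply to the point x, -y, -z); pixel columns grow to the right and rows downward; lengths in mm; the calibration is good to about 2 mm. A picture is of the moment at which its call begins. There is no depth.
- order.hand_in(): hands the job in; it is judged then, once.
Trained networks look in the newest picture that a camera, given by its name, has taken for a name from the list of things; names that differ only in an ending like _2 or _b are one class to them, and where a whole thing is asked for, a point or a joint stands for the part that bears it (a point fixed in the world has none). Each returns a list of dicts, best first, with "confidence" (0 to 1); they miss things now and then, are a little off and sometimes report something else, mostly with a low value. They report only what shows in the picture. A call takes as long as a camera call. They do not tell look-alikes from the thing itself.
- finder.find_in(label, camera): "box" ([left, top, width, height] as shares, 0 to 1, of the picture: columns of its width, rows of its height, round what is visible of it).
- finder.trace(label, camera): "mask" (400x640 bool, what is visible of it) and "box" ([left, top, width, height] as shares, 0 to 1, of the picture: columns of its width, rows of its height, round what is visible of it).
- finder.pinpoint(label, camera): "at" ([column, row] as shares, 0 to 1, of the picture: columns of its width, rows of its height: a listed point, or the origin of a listed thing).
The state is a dict: "time": time; "joint_pos": joint angles; "qd": joint speeds; "joint_efforts": joint torques, N m; "tool_pos": TCP position; "tcp_rot": TCP orientation; "ft_force": force on the tool from outside, world axes, zero at the start; "wrist_torque": the same for the moment, N m; "finger_gap": finger opening in mm; "grip_force": force on a finger pad.
Only numpy, scipy, OpenCV 4.12 (cv2) and the standard library are available. Lean on these libraries where they do the work, as an engineer would, in place of code of your own. Each camera call takes 0.05 s, during which the arm holds its last target. There are 200 camera calls.

TASK

Put the three rectangular rubbing blocks back on their wooden rests: the black whetstone, the cork sanding block and the white eraser each go on the rest made to its size, lying flat between the two end cleats, in line with the rest and midway across its width. Set each down and let go, and leave the pebbles and the shell lying where they are.

Things in the scene. Friction and masses are not known exactly. Their poses are not given: they have to be found in the camera images.
- whetstone: loose block, a black oblong abrasive stone: 30 mm (x, short side) by 85 mm (y, long side) by 18 mm high; about 130 g. Lies flat on the table, long side roughly towards the robot. Origin: centre of its underside, z up. Belongs on rest_long.
- cork_block: loose block, a brown cork sanding block: 45 mm (x, short side) by 75 mm (y, long side) by 23 mm high; about 60 g. Lies flat on the table, long side roughly towards the robot. Origin: centre of its underside, z up. Belongs on rest_wide.
- eraser: loose block, a small white eraser in a pale sleeve: 21 mm (x, short side) by 42 mm (y, long side) by 13 mm high; about 18 g. Lies flat on the table, long side roughly towards the robot. Origin: centre of its underside, z up. Belongs on rest_small.
- rest_long: fixed wooden rest: board 46 mm (x, short side) by 125 mm (y, long side), 12 mm thick, with a cleat 7 mm high and 12 mm thick across each end and a bed 101 mm long between them; long sides open. The longest of the three rests, narrower than rest_wide; made for the whetstone. Origin: centre of the underside, on the table; bed at z = +12 mm, cleat tops +19 mm; z up. Any place in the row of three, turned up to 25 degrees.
- rest_wide: fixed wooden rest: board 61 mm (x, short side) by 115 mm (y, long side), 12 mm thick, with a cleat 7 mm high and 12 mm thick across each end and a bed 91 mm long between them; long sides open. The broadest of the three rests; made for the cork block. Origin: centre of the underside, on the table; bed at z = +12 mm, cleat tops +19 mm; z up. Any place in the row of three, turned up to 25 degrees.
- rest_small: fixed wooden rest: board 37 mm (x, short side) by 82 mm (y, long side), 12 mm thick, with a cleat 7 mm high and 12 mm thick across each end and a bed 58 mm long between them; long sides open. The smallest of the three rests; made for the eraser. Origin: centre of the underside, on the table; bed at z = +12 mm, cleat tops +19 mm; z up. Any place in the row of three, turned up to 25 degrees.
- dark_pebble: bystander, loose, to be left alone: an irregular dark brown-black stone, 30 x 38 x 22 mm. Origin: middle of its underside, on the table, z up.
- grey_pebble: bystander, loose, to be left alone: an irregular pale grey stone, 41 x 54 x 29 mm. Origin: middle of its underside, on the table, z up.
- shell: bystander, loose, to be left alone: an irregular cream-coloured shell, 51 x 53 x 45 mm. Origin: middle of its underside, on the table, z up.
Things that resemble listed ones, but are neither listed nor needed, are in the scene too. What is shaped like the rest_small but pink or purple is not meant. There is more than one size of the whetstone; the job needs the largest.

How it is judged:
By the outcome, as a careful person would: the job done as asked, in the order asked, and still so for the second after the job is handed in, with the robot touching nothing.
It also fails if it takes over 83 s, if anything falls off the work surface, if the arm or the gripper's body presses on something with over 40 N, if the wrist force passes 120 N, or if a joint passes its speed limit or range.

## Working session

There is one attempt and no reset: what is moved stays moved. The work goes in short steps, Python scripts to look and compute and a tool call to move; the robot and the scene stay as the last step left them, time stands still between calls to the robot, and variables do not carry over. Pictures are saved under pics/ and viewed, at most 14 in all, crops included, and the job is handed in when it is done.

Besides the shell and the picture viewer there is one more tool, called as name(argument=value, ...) on one line, values as JSON. send_rows: Moves the arm, as the interface text tells. Its arguments: {"type":"object","properties":{"steps":{"type":"array"},"fingers":{"type":"number"},"squeeze":{"type":"number"}},"required":["steps"]}

```bash
mkdir -p pics
cat > h.py <<'E'
import numpy as np, cv2
from bench import sense, snapshot, order, finder
def ray(s,uv):
    K=np.array(s["K"]);k=s["k1"];P=np.array(s["pose"])
    p=np.atleast_2d(uv).astype(float)
    d=np.c_[(p[:,0]-K[0,2])/K[0,0],(p[:,1]-K[1,2])/K[1,1]]
    u=d.copy()
    for _ in range(20): u=d/(1+k*(u**2).sum(1,keepdims=True))
    v=np.c_[u[:,0],-u[:,1],-np.ones(len(u))]@P[:3,:3].T
    return P[:3,3],v
def toz(s,uv,z):
    o,v=ray(s,uv); t=(z-o[2])/v[:,2]
    return (o+v*t[:,None])[:,:2]
def proj(s,X):
    K=np.array(s["K"]);k=s["k1"];P=np.array(s["pose"])
    c=(np.atleast_2d(X)-P[:3,3])@P[:3,:3]
    u=np.c_[c[:,0]/-c[:,2],-c[:,1]/-c[:,2]]
    u=u*(1+k*(u**2).sum(1,keepdims=True))
    return u*[K[0,0],K[1,1]]+[K[0,2],K[1,2]]
E
cat > a.py <<'E'
from h import *
for c in("top","scene"):
    s=snapshot(c);cv2.imwrite(f"pics/{c}1.png",s["img"][:,:,::-1])
    print(c,np.round(np.array(s["pose"]),2).tolist(),s["k1"])
    for n in["whetstone","cork_block","eraser","rest_long","rest_wide","rest_small","dark_pebble","grey_pebble","shell"]:
        for r in finder.trace(n,c)[:4]:
            m=r["mask"].astype(np.uint8);y,x=np.nonzero(m)
            if len(x)<10: continue
            w=toz(s,np.c_[x,y],12)
            (a,b,t)=cv2.minAreaRect(w.astype(np.float32))
            print(n,round(r["confidence"],2),"px",x.mean().round(),y.mean().round(),"xy",np.round(a),"size",np.round(b),round(t,1))
print(sense())
E
python3 a.py
```

```text
top [[-0.02, 0.98, -0.18, 306.31], [-1.0, -0.03, -0.0, 55.15], [-0.01, 0.18, 0.98, 1107.52], [0.0, 0.0, 0.0, 1.0]] -0.025195126989972085
whetstone 0.82 px 295.0 232.0 xy [434. 104.] size [86. 33.] 70.9
whetstone 0.77 px 256.0 279.0 xy [327. 196.] size [24. 57.] 48.6
whetstone 0.67 px 311.0 274.0 xy [335.  69.] size [54. 17.] 70.3
cork_block 0.63 px 372.0 229.0 xy [436. -80.] size [75. 48.] 69.8
eraser 0.44 px 217.0 239.0 xy [421. 288.] size [38. 19.] 88.6
rest_long 0.91 px 368.0 153.0 xy [622. -78.] size [ 47. 121.] 6.9
rest_wide 0.81 px 221.0 158.0 xy [619. 281.] size [ 67. 120.] 16.0
rest_small 0.93 px 404.0 277.0 xy [ 321. -147.] size [37. 84.] 15.5
rest_small 0.83 px 431.0 152.0 xy [ 622. -231.] size [41. 86.] 4.7
rest_small 0.82 px 285.0 152.0 xy [630. 126.] size [80. 40.] 88.5
dark_pebble 0.57 px 325.0 198.0 xy [514.  30.] size [34. 27.] 88.5
grey_pebble 0.83 px 254.0 198.0 xy [519. 200.] size [43. 37.] 88.5
shell 0.66 px 184.0 201.0 xy [516. 370.] size [49. 47.] 44.5
shell 0.58 px 254.0 198.0 xy [518. 201.] size [43. 44.] 44.6
scene [[-0.79, 0.37, -0.5, -97.08], [-0.62, -0.44,
[... 929 characters left out ...]
 65.] 80.4
{'time': 1.0, 'joint_pos': array([-7.26163303e+01,  7.47205274e+00,  8.52669912e+01,  1.89168124e-03,
        8.72606407e+01, -4.89561160e+00]), 'qd': array([ 0.00707019,  0.0184417 , -0.03534209, -0.01810252, -0.06191528,
       -0.03243585]), 'joint_efforts': array([ 6.27940753e-04, -5.69334412e+01, -5.00874102e+01, -3.73208304e-04,
        1.29875549e-03, -1.47569432e-05]), 'tool_pos': array([ 227.484349  , -555.21890777,  231.29073325]), 'tcp_rot': array([ 1.79999524e+02, -1.85570782e-03,  2.22791909e+01]), 'ft_force': array([0.39503304, 0.62671992, 0.88389517]), 'wrist_torque': array([ 0.02404641,  0.0099952 , -0.07146354]), 'grip_force': 0.0, 'finger_gap': 85.51841294542047}
```

Run:
```python
import cv2
i=cv2.imread("pics/top1.png");cv2.imwrite("pics/top1c.png",cv2.resize(i[110:330,150:470],None,fx=2.5,fy=2.5,interpolation=cv2.INTER_CUBIC))
```

```text
(no output)
```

View pics/top1c.png

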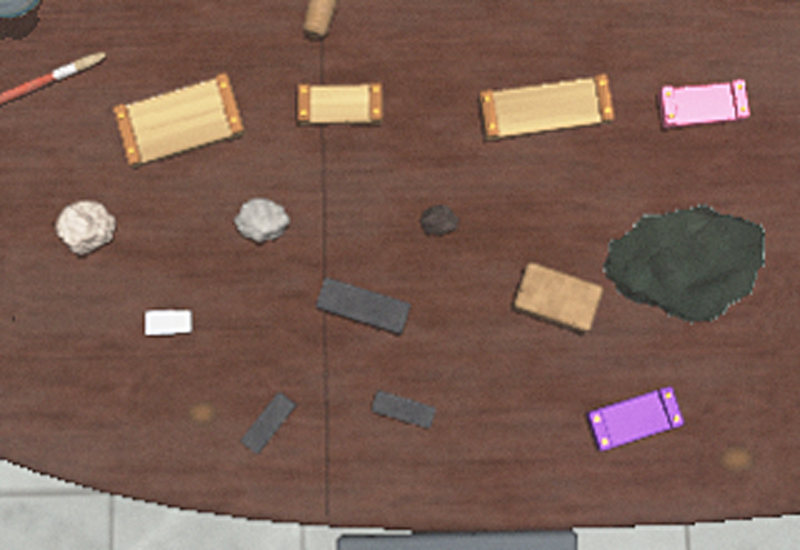

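View pics/scene1.png

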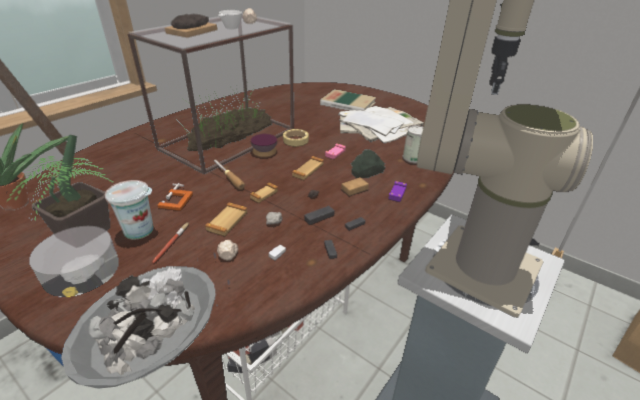

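The top view shows, in crop px, the rests wide (178,120), small (340,103) and long (547,107). The pink and purple rests are decoys. The large whetstone is at (363,305), the cork at (559,297) and the eraser at (168,322). A dark lump sits beside the cork at (690,262), so I'll check its height. Next I fit the box models to the masks.

```bash
cat > fit.py <<'E'
from h import *
from scipy.optimize import minimize
D={"whetstone":(30,85,18),"cork_block":(45,75,23),"eraser":(21,42,13),"rest_long":(46,125,19),"rest_wide":(61,115,19),"rest_small":(37,82,19)}
def hull(s,n,p,z0=0):
    a,b,h=D[n];x,y,t=p;t=np.radians(t)
    c=np.array([[i*a/2,j*b/2] for i in(-1,1) for j in(-1,1)])@np.array([[np.cos(t),np.sin(t)],[-np.sin(t),np.cos(t)]])+[x,y]
    X=np.r_[np.c_[c,[z0]*4],np.c_[c,[z0+h]*4]]
    return cv2.convexHull(proj(s,X).astype(np.float32))[:,0]
def fit(s,n,mask,p0,z0=0):
    S=4;y,x=np.nonzero(mask);o=np.array([x.min()-12,y.min()-12]);w=(x.max()-o[0]+12,y.max()-o[1]+12)
    m=cv2.resize(mask[o[1]:o[1]+w[1],o[0]:o[0]+w[0]].astype(np.float32),None,fx=S,fy=S,interpolation=cv2.INTER_LINEAR)
    def f(p):
        r=np.zeros(m.shape,np.float32);q=(hull(s,n,p,z0)-o+.5)*S-.5
        cv2.fillPoly(r,[np.round(q*16).astype(np.int32)],1,cv2.LINE_8,4)
        return np.abs(r-m).sum()/m.sum()
    sim=np.array([p0,p0+np.array([6,0,0]),p0+np.array([0,6,0]),p0+np.array([0,0,10])])
    r=minimize(f,p0,method="Nelder-Mead",options=dict(initial_simplex=sim,xatol=.05,fatol=1e-4))
    return r.x,r.fun
def measure(cam,G,tag=None,z0=0):
    s=snapshot(cam);out={};im=cv2.resize(s["img"][:,:,::-1],None,fx=4,fy=4,interpolation=cv2.INTER_CUBIC)
    for n,p0 in G.items():
        z=z0.get(n,0) if isinstance(z0,dict) else z0
        c=hull(s,n,p0,z).mean(0);best=None
        for r in finder.trace(n,cam):
            y,x=np.nonzero(r["mask"])
            if len(x)>10 and np.hypot(x.mean()-c[0],y.mean()-c[1])<12: best=r;break
        if best is None: print(cam,n,"missed");continue
        p,e=fit(s,n,best["mask"],np.array(p0,float),z);out[n]=p
        print(cam,n,np.round(p,1),"err",round(e,3))
        cv2.polylines(im,[np.round((hull(s,n,p,z)+.5)*4).astype(int)],True,(0,255,255),1)
    if tag: cv2.imwrite(f"pics/{tag}_{cam}_big.png",im)
    return s,out,im
E
python3 - <<'E'
from fit import *
G={"whetstone":(434,104,-19),"cork_block":(436,-80,-20),"eraser":(421,288,-2),"rest_long":(622,-78,7),"rest_wide":(619,281,16),"rest_small":(630,126,-1)}
s,o,im=measure("top",G,"f")
cv2.imwrite("pics/f1.png",cv2.resize(im[4*120:4*270,4*190:4*400],(800,571),interpolation=cv2.INTER_AREA))
s,o,im=measure("scene",G,"f")
cv2.imwrite("pics/f2.png",im[4*145:4*270,4*210:4*400])
E
```

```text
top whetstone [432.7 104.4 -19. ] err 0.139
top cork_block [435.6 -78.7 -19.6] err 0.068
top eraser [422.1 288.1   2.2] err 0.242
top rest_long [621.6 -77.6   7.2] err 0.141
top rest_wide [619. 281.  16.] err 0.144
top rest_small [ 6.317e+02  1.236e+02 -2.000e-01] err 0.109
scene whetstone [434.9 102.6 -18.2] err 0.141
scene cork_block [439.4 -81.4  -8.6] err 0.316
scene eraser [4.237e+02 2.903e+02 2.000e-01] err 0.355
scene rest_long [624.  -82.5   6.5] err 0.175
scene rest_wide [621.9 279.2  15.2] err 0.094
scene rest_small [633.2 123.    2.2] err 0.148
```

View pics/f1.png

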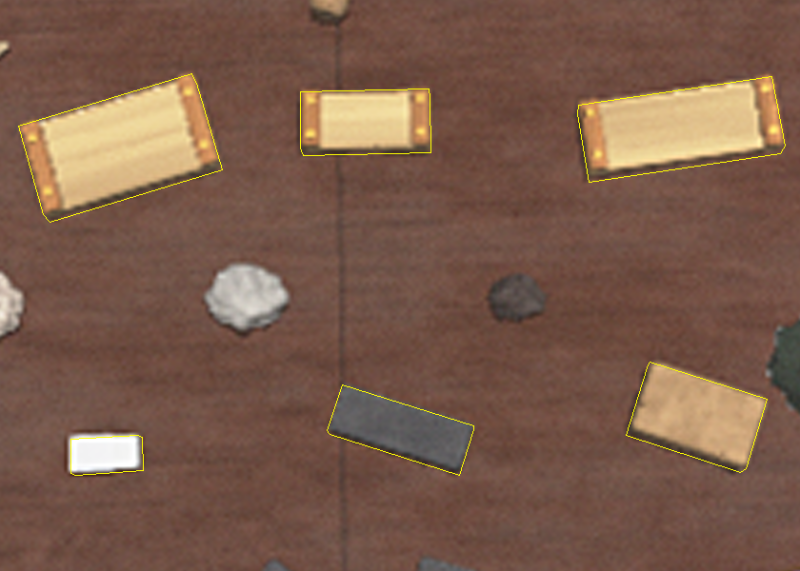

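View pics/f2.png

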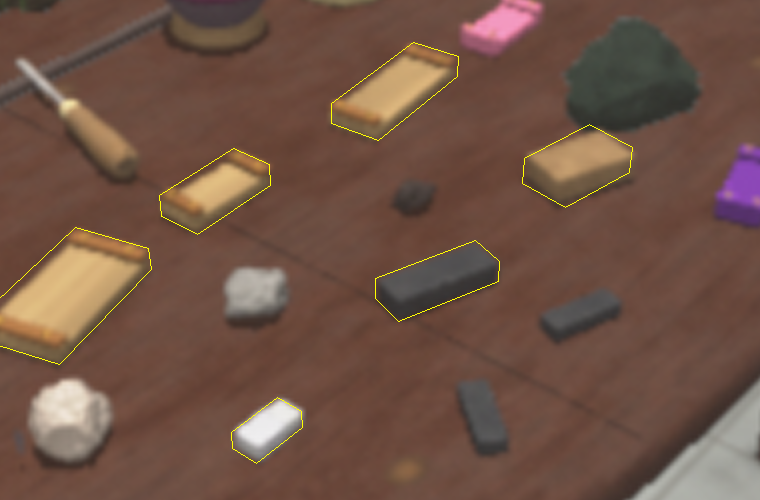

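Both overlays fit well. The lump is about 70 mm tall and clears the gripper body. Moving to the whetstone first.

send_rows(steps=[[[0.6,1.1,0],[0,0,0.04]],[[1.2,2.3,0],[0,0,0.1]],[[1.9,3.7,0],[0,0,0.15]],[[2.6,5.1,0],[0,0,0.2]],[[3.3,6.5,0],[0,0,0.25]],[[4.0,7.9,0],[0,0,0.3]],[[4.7,9.2,0],[0,0,0.35]],[[5.3,10.3,0],[0,0,0.4]],[[5.75,11.17,0],[0,0,0.4]],[[5.75,11.17,0],[0,0,0.4]]], fingers=0.3, squeeze=40)

```text
time: 2.95
tool_pos: [400.7, -218.6, 231.5]
tcp_rot: [180.0, -0.0, 45.4]
ft_force: [0.1, 0.3, -0.7]
finger_gap: 59.8
grip_force: 0.0
```

send_rows(steps=[[[0.1,1.1,0],[0,0,0.05]],[[0.2,2.4,0],[0,0,0.12]],[[0.4,3.8,0],[0,0,0.2]],[[0.6,5.2,0],[0,0,0.27]],[[0.8,6.6,0],[0,0,0.34]],[[0.9,8.0,-0.5],[0,0,0.4]],[[1.0,9.3,-1.5],[0,0,0.45]],[[1.12,10.3,-2.8],[0,0,0.45]],[[1.12,10.8,-4.2],[0,0,0.45]],[[1.12,10.8,-5.0],[0,0,0.45]]], fingers=0.42)

```text
time: 4.2
tool_pos: [432.4, 103.9, 78.9]
tcp_rot: [-179.9, 0.1, 71.0]
ft_force: [0.4, 0.1, 0.4]
finger_gap: 49.8
grip_force: 0.0
```

Run:
```python
from fit import *
s=snapshot("scene");t=snapshot("top");st=sense();print(st["tool_pos"],st["tcp_rot"],st["finger_gap"])
a=s["img"][140:290,240:400,::-1];b=t["img"][170:320,220:380,::-1]
im=np.hstack([a,b]);cv2.imwrite("pics/w1.png",cv2.resize(im,(800,375),interpolation=cv2.INTER_CUBIC))
```

```text
[431.15230256 103.05203873  78.19798404] [-1.79703681e+02  1.67180611e-01  7.09818235e+01] 49.70746926941893
```

View pics/w1.png

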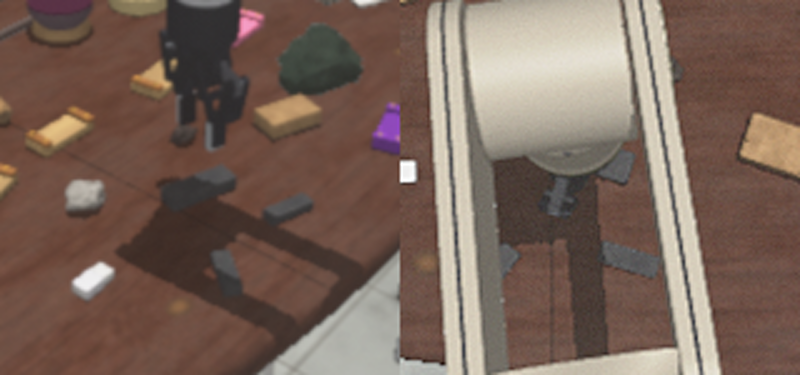

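The scene view shows the fingers above the whetstone, and the arm hides the top view. Descending and gripping.

send_rows(steps=[[[0,0,-0.4],[0,0,0]],[[0,0,-0.9],[0,0,0]],[[0,0,-1.4],[0,0,0]],[[0,0,-1.8],[0,0,0]],[[0,0,-2.1],[0,0,0]],[[0,0,-2.3],[0,0,0]],[[0,0,-2.45],[0,0,0]],[[0,0,-2.5],[0,0,0]],[[0,0,-2.5],[0,0,0]],[[0,0,-2.5],[0,0,0]]])

```text
time: 5.55
tool_pos: [433.9, 103.9, 6.6]
tcp_rot: [180.0, -0.0, 71.0]
ft_force: [0.1, 0.4, -0.0]
finger_gap: 49.7
grip_force: 0.0
```

send_rows(steps=[[[0,0,-0.1],[0,0,0]],[[0,0,-0.1],[0,0,0]],[[0,0,-0.1],[0,0,0]],[[0,0,-0.1],[0,0,0]],[[0,0,-0.1],[0,0,0]],[[0,0,-0.1],[0,0,0]],[[0,0,-0.1],[0,0,0]],[[0,0,-0.1],[0,0,0]]], fingers=1.0, squeeze=50)

```text
time: 6.55
tool_pos: [433.8, 103.9, 3.5]
tcp_rot: [180.0, -0.0, 71.0]
ft_force: [1.6, 0.1, 2.1]
finger_gap: 28.7
grip_force: 50.0
```

send_rows(steps=[[[0,0,0.4],[0,0,0]],[[0,0,1.2],[0,0,0]],[[0,0,2.2],[0,0,0]],[[0.7,-0.7,3.0],[0,0,0.05]],[[1.7,-1.7,3.0],[0,0,0.13]],[[2.8,-2.8,3.0],[0,0,0.22]],[[3.9,-3.9,3.0],[0,0,0.31]],[[4.9,-4.9,3.0],[0,0,0.39]],[[5.8,-5.7,3.0],[0,0,0.45]],[[6.29,-6.1,3.0],[0,0,0.454]]])

```text
time: 7.8
tool_pos: [622.5, -80.5, 93.2]
tcp_rot: [-179.9, -0.0, 97.0]
ft_force: [-0.3, 0.2, -1.2]
finger_gap: 28.6
grip_force: 49.7
```

send_rows(steps=[[[0,0,0],[0,0,0]],[[0,0,0],[0,0,0]],[[0,0,0],[0,0,0]]])

```text
time: 8.18
tool_pos: [621.5, -78.3, 93.2]
tcp_rot: [-180.0, -0.0, 97.0]
ft_force: [-0.6, -0.6, -2.2]
finger_gap: 28.8
grip_force: 49.8
```

Run:
```python
from fit import *
st=sense();print(st["tool_pos"],st["tcp_rot"],st["finger_gap"])
G={"whetstone":(622,-79,7)}
s,o,im=measure("scene",G,"g",z0=90)
a=im[4*90:4*210,4*250:4*390]
t=snapshot("top")
s2=t["img"][100:220,300:440,::-1]
cv2.imwrite("pics/g1.png",np.hstack([cv2.resize(a,(400,343)),cv2.resize(s2,(400,343))]))
```

```text
[621.49433463 -78.31743362  93.24595296] [-1.79957509e+02 -2.03807068e-02  9.70272826e+01] 28.822305367049044
scene whetstone [631.  -71.9  30.7] err 0.513
```

View pics/g1.png

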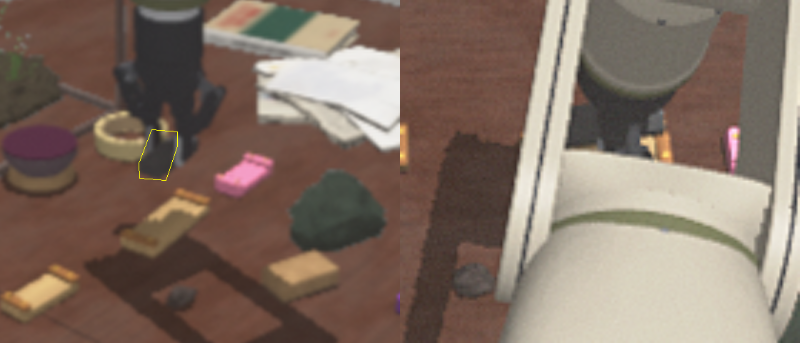

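send_rows(steps=[[[0,0,-0.4],[0,0,0]],[[0,0,-0.9],[0,0,0]],[[0,0,-1.4],[0,0,0]],[[0,0,-1.8],[0,0,0]],[[0,0,-2.1],[0,0,0]],[[0,0,-2.3],[0,0,0]],[[0,0,-2.45],[0,0,0]],[[0,0,-2.58],[0,0,0]],[[0,0,-2.58],[0,0,0]],[[0,0,-2.58],[0,0,0]]])

```text
time: 9.57
tool_pos: [622.5, -79.2, 16.2]
tcp_rot: [180.0, 0.0, 97.0]
ft_force: [0.6, -0.4, -1.8]
finger_gap: 28.8
grip_force: 49.8
```

send_rows(steps=[[[0,0,0],[0,0,0]],[[0,0,0],[0,0,0]],[[0,0,0],[0,0,0]],[[0,0,0],[0,0,0]]], fingers=0.42)

```text
time: 10.07
tool_pos: [622.3, -79.1, 16.0]
tcp_rot: [180.0, 0.0, 97.0]
ft_force: [-1.0, -0.1, -0.3]
finger_gap: 49.4
grip_force: 0.0
```

send_rows(steps=[[[0,0,0.5],[0,0,0]],[[0,0,1.4],[0,0,0]],[[0,0,2.5],[0,0,0]],[[-0.7,0,3.5],[0,0,-0.06]],[[-1.8,0,3.5],[0,0,-0.14]],[[-3.0,0,3.5],[0,0,-0.23]],[[-4.2,0,3.5],[0,0,-0.32]],[[-5.2,0,3.5],[0,0,-0.4]],[[-6.0,0,3.5],[0,0,-0.46]],[[-6.19,0,3.5],[0,0,-0.464]]], fingers=0.42)

```text
time: 11.32
tool_pos: [436.1, -79.2, 121.9]
tcp_rot: [179.9, -0.0, 70.4]
ft_force: [0.9, 0.2, 0.3]
finger_gap: 49.6
grip_force: 0.0
```

send_rows(steps=[[[0,0,0],[0,0,0]],[[0,0,0],[0,0,0]],[[0,0,0],[0,0,0]]], fingers=0.12)

```text
time: 11.7
tool_pos: [437.1, -79.1, 121.0]
tcp_rot: [-180.0, -0.0, 70.4]
ft_force: [0.1, 0.2, -0.0]
finger_gap: 75.1
grip_force: 0.0
```

Run:
```python
from fit import *
st=sense();print(st["tool_pos"],st["tcp_rot"],st["finger_gap"])
G={"whetstone":(622,-79,7),"rest_long":(622,-79,7)}
L=[]
for c in("top","scene"):
    s,o,im=measure(c,G,None,z0={"whetstone":12})
    L.append(im[4*125:4*185,4*328:4*408] if c=="top" else im[4*130:4*205,4*260:4*360])
cv2.imwrite("pics/h1.png",np.hstack([cv2.resize(i,(400,300)) for i in L]))
```

```text
[437.0858508  -79.12397952 120.95925813] [-1.79998288e+02 -1.68850178e-03  7.04370725e+01] 75.05612331840587
top whetstone [621.6 -79.6   4.7] err 0.792
top rest_long missed
scene whetstone [625.4 -81.9   8.9] err 0.127
scene rest_long [625.7 -76.4   6. ] err 1.08
```

View pics/h1.png

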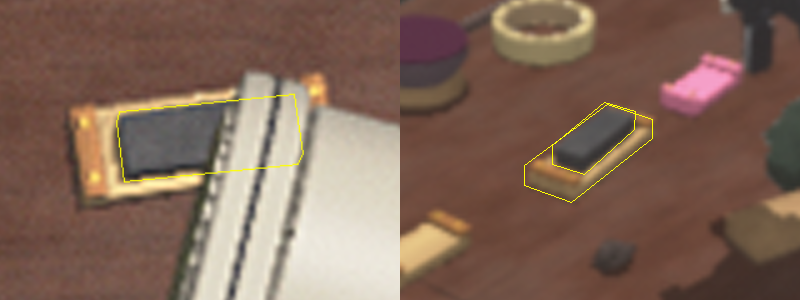

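The whetstone lies on its rest between the cleats. Next is the cork.

send_rows(steps=[[[0,0,-0.5],[0,0,0]],[[0,0,-1.2],[0,0,0]],[[0,0,-1.9],[0,0,0]],[[0,0,-2.5],[0,0,0]],[[0,0,-2.9],[0,0,0]],[[0,0,-3.2],[0,0,0]],[[0,0,-3.5],[0,0,0]],[[0,0,-3.7],[0,0,0]],[[0,0,-3.83],[0,0,0]],[[0,0,-3.83],[0,0,0]]])

```text
time: 13.25
tool_pos: [436.5, -79.1, 5.9]
tcp_rot: [-180.0, 0.0, 70.4]
ft_force: [0.2, -0.2, -0.0]
finger_gap: 75.3
grip_force: 0.0
```

send_rows(steps=[[[0,0,0],[0,0,0]],[[0,0,0],[0,0,0]],[[0,0,0],[0,0,0]],[[0,0,0],[0,0,0]],[[0,0,0],[0,0,0]],[[0,0,0],[0,0,0]],[[0,0,0],[0,0,0]],[[0,0,0],[0,0,0]]], fingers=1.0, squeeze=40)

```text
time: 14.25
tool_pos: [437.1, -79.3, 6.6]
tcp_rot: [179.9, -0.0, 70.4]
ft_force: [0.0, 0.3, 5.5]
finger_gap: 44.3
grip_force: 41.5
```

send_rows(steps=[[[0,0,0.3],[0,0,0]],[[0,0,1.0],[0,0,0]],[[0,0,2.0],[0,0,0]],[[0,0,3.0],[0,0,0]],[[0.5,0.9,3.5],[0,0,0.04]],[[1.1,2.1,3.5],[0,0,0.1]],[[1.8,3.5,3.5],[0,0,0.18]],[[2.5,4.9,3.5],[0,0,0.25]],[[3.2,6.3,3.5],[0,0,0.32]],[[3.9,7.7,3.5],[0,0,0.4]]])

```text
time: 15.5
tool_pos: [553.9, 153.3, 111.2]
tcp_rot: [-180.0, 0.0, 93.5]
ft_force: [-0.0, -0.4, -0.7]
finger_gap: 44.4
grip_force: 41.0
```

send_rows(steps=[[[0.7,1.4,0],[0,0,0.07]],[[1.3,2.6,0],[0,0,0.13]],[[1.8,3.6,0],[0,0,0.18]],[[2.22,4.28,0],[0,0,0.218]],[[2.22,4.28,-0.3],[0,0,0.218]],[[2.22,4.28,-0.9],[0,0,0.218]],[[2.22,4.28,-1.5],[0,0,0.218]],[[2.22,4.28,-1.9],[0,0,0.218]],[[2.22,4.28,-2.1],[0,0,0.218]],[[2.22,4.28,-2.1],[0,0,0.218]]])

```text
time: 16.75
tool_pos: [619.9, 280.0, 47.5]
tcp_rot: [-180.0, 0.0, 105.8]
ft_force: [0.2, 0.7, -0.3]
finger_gap: 44.3
grip_force: 41.0
```

send_rows(steps=[[[0,0,-0.3],[0,0,0]],[[0,0,-0.55],[0,0,0]],[[0,0,-0.75],[0,0,0]],[[0,0,-0.9],[0,0,0]],[[0,0,-0.98],[0,0,0]],[[0,0,-0.98],[0,0,0]],[[0,0,-0.98],[0,0,0]]])

```text
time: 17.62
tool_pos: [620.3, 280.4, 18.7]
tcp_rot: [180.0, -0.0, 105.8]
ft_force: [-0.6, 0.1, -0.1]
finger_gap: 43.9
grip_force: 41.0
```

send_rows(steps=[[[0,0,0],[0,0,0]],[[0,0,0],[0,0,0]],[[0,0,0],[0,0,0]],[[0,0,0],[0,0,0]]], fingers=0.2)

```text
time: 18.12
tool_pos: [620.2, 280.3, 18.7]
tcp_rot: [180.0, -0.0, 105.8]
ft_force: [0.5, -0.1, -0.1]
finger_gap: 68.0
grip_force: 0.0
```

send_rows(steps=[[[0,0,0.5],[0,0,0]],[[0,0,1.4],[0,0,0]],[[0,0,2.4],[0,0,0]],[[-0.7,0,3.0],[0,0,-0.03]],[[-1.8,0.1,3.0],[0,0,-0.08]],[[-3.0,0.15,3.0],[0,0,-0.13]],[[-4.2,0.2,3.0],[0,0,-0.18]],[[-5.4,0.25,3.0],[0,0,-0.23]],[[-6.3,0.29,3.0],[0,0,-0.258]],[[-6.57,0.29,3.0],[0,0,-0.258]]])

```text
time: 19.38
tool_pos: [422.3, 289.3, 109.7]
tcp_rot: [179.9, -0.0, 91.1]
ft_force: [0.4, 0.6, 0.4]
finger_gap: 68.6
grip_force: 0.0
```

send_rows(steps=[[[0,0,0],[0,0,0]],[[0,0,0],[0,0,0]],[[0,0,0],[0,0,0]]], fingers=0.5)

```text
time: 19.75
tool_pos: [423.8, 288.9, 108.7]
tcp_rot: [180.0, -0.0, 91.0]
ft_force: [0.2, 0.5, 1.0]
finger_gap: 42.6
grip_force: 0.0
```

Run:
```python
from fit import *
st=sense();print(st["tool_pos"],st["tcp_rot"],st["finger_gap"])
G={"whetstone":(622,-79,7),"rest_long":(622,-79,7),"cork_block":(620,280,16),"eraser":(423,289,1)}
L=[]
for c in("top","scene"):
    s,o,im=measure(c,G,None,z0={"whetstone":12,"cork_block":12})
    L+=[im[4*125:4*195,4*190:4*270],im[4*125:4*195,4*328:4*408]] if c=="top" else [im[4*195:4*265,4*205:4*285]]
cv2.imwrite("pics/j1.png",np.hstack([cv2.resize(i,(266,233)) for i in L]))
```

```text
[423.82998278 288.8889924  108.66486694] [ 1.79988907e+02 -1.09130476e-03  9.10045021e+01] 42.56049554629745
top whetstone [621.8 -77.9   8.7] err 0.1
top rest_long [622.2 -77.8   6.5] err 1.453
top cork_block [620.1 278.8  16.6] err 0.062
top eraser [423.5 292.   -0.5] err 2.933
scene whetstone [626.  -80.9  11. ] err 0.194
scene rest_long [626.8 -78.7   9.7] err 1.845
scene cork_block [620.5 279.8  21.2] err 0.14
scene eraser missed
```

View pics/j1.png

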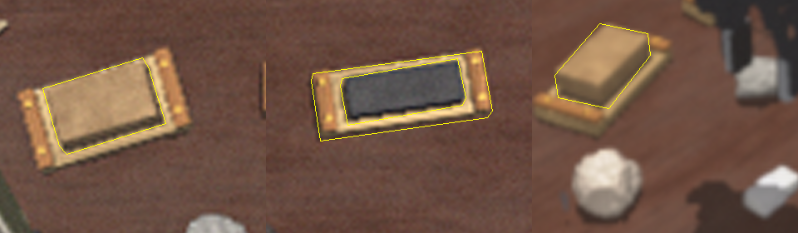

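Cork and whetstone are both seated and centred between the cleats. Now the eraser.

send_rows(steps=[[[0,0,-0.5],[0,0,0]],[[0,0,-1.2],[0,0,0]],[[0,0,-1.9],[0,0,0]],[[0,0,-2.5],[0,0,0]],[[0,0,-2.9],[0,0,0]],[[0,0,-3.2],[0,0,0]],[[0,0,-3.4],[0,0,0]],[[0,0,-3.53],[0,0,0]],[[0,0,-3.53],[0,0,0]],[[0,0,-3.53],[0,0,0]]])

```text
time: 21.5
tool_pos: [423.4, 289.2, 3.1]
tcp_rot: [180.0, -0.0, 91.0]
ft_force: [-0.3, -0.1, 0.2]
finger_gap: 43.0
grip_force: 0.0
```

send_rows(steps=[[[0,0,0],[0,0,0]],[[0,0,0],[0,0,0]],[[0,0,0],[0,0,0]],[[0,0,0],[0,0,0]],[[0,0,0],[0,0,0]],[[0,0,0],[0,0,0]],[[0,0,0],[0,0,0]]], fingers=1.0, squeeze=25)

```text
time: 22.38
tool_pos: [423.5, 289.2, 3.1]
tcp_rot: [180.0, -0.0, 91.0]
ft_force: [0.0, -0.6, 5.5]
finger_gap: 19.5
grip_force: 25.8
```

send_rows(steps=[[[0,0,0.4],[0,0,0]],[[0,0,1.2],[0,0,0]],[[0,0,2.2],[0,0,0]],[[0.6,-0.5,3.0],[0,0,0]],[[1.6,-1.3,3.0],[0,0,0]],[[2.8,-2.2,3.0],[0,0,0]],[[4.0,-3.2,3.0],[0,0,0]],[[5.2,-4.1,3.0],[0,0,0]],[[6.3,-5.0,3.0],[0,0,-0.009]],[[6.99,-5.53,3.0],[0,0,-0.009]]])

```text
time: 23.62
tool_pos: [633.9, 121.4, 93.0]
tcp_rot: [180.0, 0.0, 90.4]
ft_force: [0.3, 0.3, -0.2]
finger_gap: 19.7
grip_force: 25.2
```

send_rows(steps=[[[0,0,-0.2],[0,0,0]],[[0,0,-0.7],[0,0,0]],[[0,0,-1.2],[0,0,0]],[[0,0,-1.6],[0,0,0]],[[0,0,-1.9],[0,0,0]],[[0,0,-2.2],[0,0,0]],[[0,0,-2.4],[0,0,0]],[[0,0,-2.58],[0,0,0]],[[0,0,-2.58],[0,0,0]],[[0,0,-2.58],[0,0,0]]])

```text
time: 24.88
tool_pos: [632.9, 123.1, 15.5]
tcp_rot: [180.0, -0.0, 90.5]
ft_force: [-0.0, -0.1, -0.3]
finger_gap: 19.7
grip_force: 25.5
```

send_rows(steps=[[[0,0,0],[0,0,0]],[[0,0,0],[0,0,0]],[[0,0,0],[0,0,0]],[[0,0,0],[0,0,0]]], fingers=0.5)

```text
time: 25.38
tool_pos: [632.8, 123.1, 15.3]
tcp_rot: [180.0, 0.0, 90.5]
ft_force: [-0.4, -0.2, -0.9]
finger_gap: 42.8
grip_force: 0.0
```

send_rows(steps=[[[0,0,0.5],[0,0,0]],[[0,0,1.4],[0,0,0]],[[0,0,2.4],[0,0,0]],[[-0.7,0,3.4],[0,0,0]],[[-1.8,0,4.0],[0,0,0]],[[-3.0,0,4.0],[0,0,0]],[[-4.2,0,4.0],[0,0,0]],[[-5.2,0,4.0],[0,0,0]],[[-6.0,0,4.0],[0,0,0]],[[-6.5,0,4.0],[0,0,0]]])

```text
time: 26.62
tool_pos: [437.1, 123.2, 136.5]
tcp_rot: [179.9, -0.0, 90.5]
ft_force: [-0.4, -0.3, 0.3]
finger_gap: 42.7
grip_force: 0.0
```

Run:
```python
from fit import *
st=sense();print(st["tool_pos"],st["tcp_rot"],st["finger_gap"])
G={"whetstone":(622,-79,7),"cork_block":(620,280,16),"eraser":(632,123,1)}
L=[]
for c in("top","scene"):
    s,o,im=measure(c,G,None,z0=12)
    im=cv2.resize(s["img"][:,:,::-1],None,fx=4,fy=4,interpolation=cv2.INTER_CUBIC)
    if c=="top":
        L=[im[4*122:4*192,4*185:4*325],im[4*122:4*192,4*300:4*440]]
    else: L.append(im[4*140:4*270,4*190:4*370])
cv2.imwrite("pics/k1.png",np.vstack([np.hstack([cv2.resize(i,(400,200)) for i in L[:2]]),np.hstack([cv2.resize(L[2],(400,289)),np.zeros((289,400,3),np.uint8)])]))
```

```text
[437.12850234 123.18227987 136.51194802] [ 1.79911486e+02 -1.45919525e-02  9.05297157e+01] 42.68213781601252
top whetstone [621.  -77.    7.1] err 0.078
top cork_block [623.3 278.7  18. ] err 0.686
top eraser [634.5 124.7  -0.8] err 4.529
scene whetstone [ 625.4 -103.5   37.9] err 2.24
scene cork_block [620.2 278.7  20.2] err 0.104
scene eraser missed
```

View pics/k1.png

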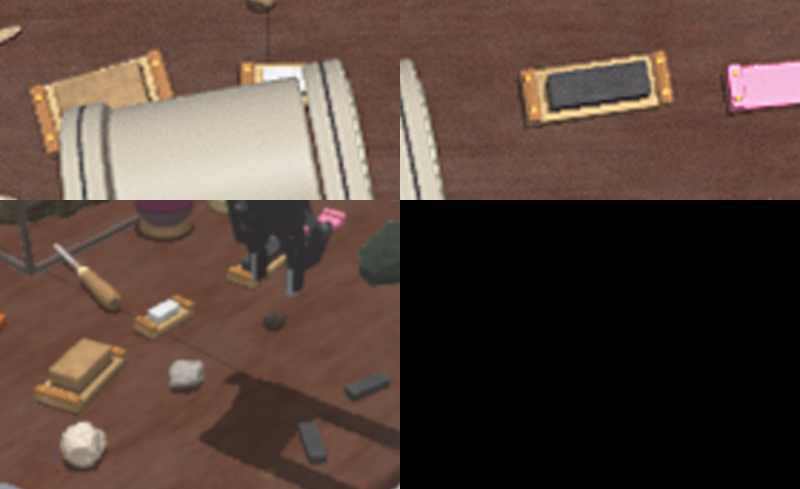

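The eraser is on its rest. I'll clear the arm for one unobstructed final look.

send_rows(steps=[[[0,-0.8,0.5],[0,0,0]],[[0,-2.0,1.2],[0,0,0]],[[0,-3.4,2.0],[0,0,0]],[[0,-4.8,2.5],[0,0,0]],[[0,-6.2,3.0],[0,0,0]],[[0,-7.6,3.0],[0,0,0]],[[0,-9.0,3.0],[0,0,0]],[[0,-10.4,3.0],[0,0,0]],[[0,-11.8,3.0],[0,0,0]],[[0,-12.8,3.0],[0,0,0]]])

```text
time: 28.28
tool_pos: [437.7, -263.0, 225.1]
tcp_rot: [-180.0, -0.0, 90.4]
ft_force: [0.7, 0.3, 0.4]
finger_gap: 42.7
grip_force: 0.0
```

send_rows(steps=[[[-0.5,-0.8,0],[0,0,-0.06]],[[-1.2,-1.8,0],[0,0,-0.12]],[[-2,-3,0],[0,0,-0.2]],[[-2.8,-4.0,0],[0,0,-0.3]],[[-3.4,-4.8,0],[0,0,-0.4]],[[-3.4,-4.8,0],[0,0,-0.4]],[[-3.4,-4.8,0],[0,0,-0.4]]])

```text
time: 29.15
tool_pos: [336.0, -404.7, 225.0]
tcp_rot: [-180.0, -0.0, 67.7]
ft_force: [0.8, 0.2, 0.5]
finger_gap: 43.0
grip_force: 0.0
```

Run:
```python
from fit import *
st=sense();print(st["tool_pos"],st["tcp_rot"],st["finger_gap"])
G={"whetstone":(622,-79,7),"cork_block":(620,280,16),"eraser":(632,123,1)}
s,o,im=measure("top",G,None,z0=12)
im=cv2.resize(s["img"][:,:,::-1],None,fx=8,fy=8,interpolation=cv2.INTER_CUBIC)
R=[(622.5,-78.5,7,"rest_long"),(620.2,280.2,15.8,"rest_wide"),(632.8,123,0.3,"rest_small")]
L=[cv2.resize(im[8*(r-25):8*(r+25),8*(c-35):8*(c+35)],(400,286)) for c,r in((221,157),(285,152),(368,152))]
cv2.imwrite("pics/l1.png",np.vstack([np.hstack(L[:2]),np.hstack([L[2],cv2.resize(s["img"][110:330,150:470,::-1],(400,286))])]))
```

```text
[ 336.04601624 -404.70555838  225.02975136] [-1.79981362e+02 -4.05327980e-02  6.76521791e+01] 42.98376274044347
top whetstone [622.3 -77.7   8.7] err 0.135
top cork_block [619.2 279.   15.2] err 0.125
top eraser [632.  123.5   2.3] err 0.201
```

View pics/l1.png

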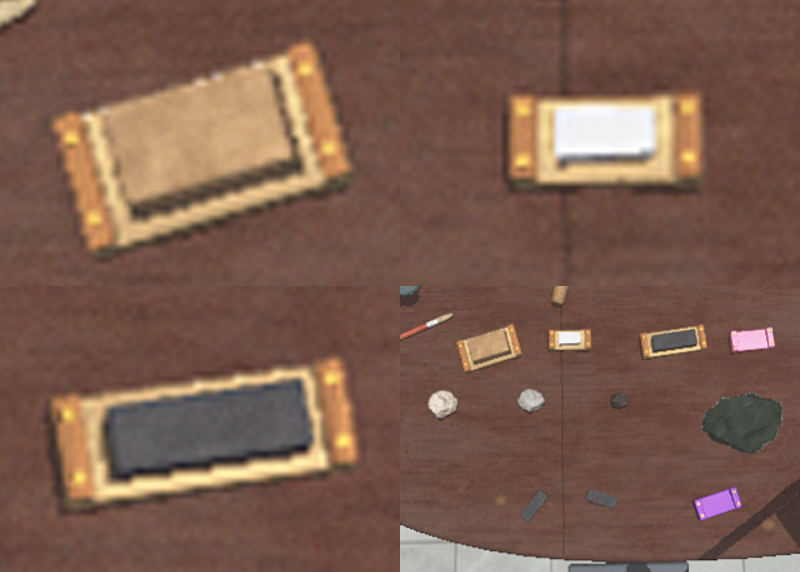

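All three blocks lie flat, aligned and centred within about 1 mm by the fits. The pebbles and shell haven't moved, and the arm is clear.

```bash
python3 -c "
from bench import order; print(order.hand_in())"
```

```text
the job is handed in; nothing more can be done
None
```

The whetstone, cork block and eraser were each set down on their own rests, flat, in line and about midway across. The pebbles and shell were left where they were, and the job was handed in at about 29 s.

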